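# Bring the spool carriage in and set the spindle thumbscrew

### The arm

A 7-joint arm with a two-finger parallel gripper is mounted at the origin on the work surface; the furniture and walls round the work are solid. World frame = base frame: x ahead of the robot, y to its left, z up, the work surface at z = 0. Lengths are in m, angles in rad, forces in N, time in s.
With the tool pointing down it reaches from about 0.425 to 0.925 m from the base axis. Payload 6.8 kg.
Tool frame: the origin (TCP) lies at the very end of the fingers, on their centre line; the grasp point (between the pads) lies 19 mm behind it; x points along the fingers, y is the direction in which the jaws open and shut, and the axes are right-handed (so a half turn about x gives the same grasp; the last joint's range is limited). The gripper opens to 88 mm and grips with 3 to 60 N. Pads are 20 mm wide; open, the fingers measure 115 mm over their backs; the gripper's body (75 mm by 178 mm) begins 61 mm behind the grasp point.
Start: joints at [-1.453, 0.477, 0.022, 1.555, -0.011, 1.109, -0.083], TCP at [0.151, 0.658, 0.223] pointing down, gripper open.
Joint ranges: [-2.96, 2.96], [-0.34, 2.1], [-1.41, 1.46], [0.24, 2.44], [-1.37, 4.51], [0.17, 1.92], [-2.96, 2.96]. Speed limits (rad/s): [2.39, 2.39, 3.14, 3.14, 3.14, 3.14, 3.14].

### API

Orientations are given as a 3x3 rotation matrix whose columns are the frame's x, y, z axes.
In Python, from workcell import readout, grab_frame, job, nets gives the robot as it stands. The module is installed in compiled form; this text tells all that it offers.
- The arm moves only by the shell command python3 -m crank 'ROWS' [OPENING]. ROWS is JSON, a list of rows, each an object of numbers: "tx", "ty", "tz": the shift along the tool's x, y, z in mm; "spin": the turn about the tool's x in degrees. A call has 1 to 10 rows; each row is the pose to reach, as a shift and turn from the pose measured when the call began, along the tool's axes at that moment; what a row does not reach only later rows make up. A row lasts 1/12 s, in which the tool goes at most 41.7 mm and 7.16 degrees, less where a joint would pass 70% of its speed; a pose out of reach is approached as far as the arm can. A call with a gripper value outside its range is refused whole. OPENING is the opening in per cent of the stroke, from 0 (shut) to 100 (fully open), set as the call begins (- or left out, the last holds). The fingers move at their own pace and stop on an object; the grip force is fixed at half the most. Time passes only in rows, so rows that repeat a pose let the fingers close. It gives the time, the measured TCP pose, the force and the opening at its end, in the units of the state.
- readout.get_obs(): the state, without advancing time (a new reading comes with each control period).
- grab_frame(name): name is "scene" or "side" or "wrist"; returns a dict with "pixels" (480x640x3 uint8, red, green, blue), "depth" (480x640 float32, m along the optical axis (not along the pixel's ray), 0 where there is no reading), "fx", "fy", "cx", "cy" (pixels), "R" (3x3) and "t" (3): a world point X has camera coordinates R X + t. Camera axes: x right, y down, z forward; pixel columns grow to the right and rows downward; lengths in m; the calibration is good to about 2 mm. A picture is of the moment at which its call begins.
- job.job_done(): hands the job in, once; it reports no verdict.
Trained networks look in the newest picture that a camera, given by its name, has taken for a name from the list of things; names that differ only in an ending like _2 or _b are one class to them, and where a whole thing is asked for, a point or a joint stands for the part that bears it (a point fixed in the world has none). Each returns a list of dicts, best first, with "confidence" (0 to 1); they miss things now and then, are a little off and sometimes report something else, mostly with a low value. They report only what shows in the picture. A call takes as long as a camera call.
- nets.regions_of(thing, camera): "region" (480x640 bool, what is visible of it) and "point" ([row, column] in pixels, amid what is visible of it).
- nets.place_of(thing, camera): "point" ([row, column] in pixels: a listed point, or the origin of a listed thing).
The state is a dict: "t": time; "qpos": joint angles; "qvel": joint speeds; "joint_torque": joint torques, N m; "position": TCP position; "ee_rot": TCP orientation; "ft_force": force on the tool from outside, world axes, zero at the start; "wrist_torque": the same for the moment, N m; "width": finger opening in m.
Only numpy, scipy, OpenCV 4.12 (cv2) and the standard library are available. Lean on these libraries where they do the work, as an engineer would, in place of code of your own. Each camera call takes 0.05 s, during which the arm holds its last target.

### The job

Crank the small handwheel of the spool stand clockwise until its crank handle lines up with the upturned pointer pin on the gearbox, which draws the thread spool in. Then turn the thumbscrew on top of the spool clockwise until it seats, and back it off a quarter turn so that the spool can run. Finish while still gripping the thumbscrew's wings there, holding it still; leave the cobalt bottle, the tall spool and the mug behind the stand where they are.

Things in the scene. Friction and masses are not known exactly. Their poses are not given: they have to be found in the camera images.
- stand: Grey spool stand fixed to the bench, bed 110 x 320 x 12 mm. Origin on the bench under the bed; x across the bed (-x faces the robot), y along it, z up. Gearbox (62 mm high) with handwheel at its -y end, sliding carriage with thread spool towards +y. Pointer: bent 12 mm steel pin at (-0.068, -0.085), on the -x side of the wheel, upturned end 80 mm above the bench.
- wheel_axis (a point): Point on the vertical axis of the handwheel, 118 mm above the bench (the height of the middle of the crank handle), at (0, -0.085) in the stand's frame.
- handwheel (a joint): Handwheel angle, rad. 0: crank handle in line with the pointer, on the stand's -x side of the axis; at angle v the handle lies v counter-clockwise (from above) of that. Starts 2.0 to 3.4; stops at -0.35 and 4.2. Rim 106 mm across, its top at 89 mm. Stiff (about 0.05 N m), stays where left. Turning it clockwise draws the spool carriage towards the wheel, 10 mm per rad.
- crank_handle: Black upright round crank handle, 18 mm in diameter and 48 mm tall, on the rim 48 mm from the wheel axis; it spins freely on its own pin, so it can be pinched and led round the circle without turning the wrist. Origin at its middle, 118 mm above the bench (94 to 142 mm).
- thumbscrew (a joint): Thumbscrew angle, rad. 0: seated (hard stop, no further clockwise). Positive: backed off, counter-clockwise from above; a quarter turn is 1.571. Starts 1.9 to 2.6, upper stop 4.0. Friction about 0.05 N m, stays where left; it does not rise noticeably.
- wings: Steel wings of the thumbscrew: flat upright bar 56 x 9 x 25 mm on the vertical axis of the white spool (54 mm across). Origin mid-bar on the axis, 127 mm above the bench; x along the bar (the stand's x turned counter-clockwise by the thumbscrew angle), y through its flats. Below it a 9 mm stem down to a 32 mm cap with its top at 100 mm. At handwheel 0 the axis is at (0, 0.075) of the stand.
- dropper_bottle: Small cobalt bottle with white pump, 37 mm across and 116 mm tall, standing loose behind the stand; origin in the middle of its underside.
- thread_spool_tall: White polyester thread spool, 44 mm across and 60 mm tall, standing loose behind the stand; origin in the middle of its underside.
- mug: Blue glazed mug without handle, 84 mm across and 83 mm tall, standing loose behind the stand; origin in the middle of its underside.

How it is judged:
By the outcome, as a careful person would: the job done as asked, in the order asked, and still so for the second after the job is handed in, while the arm keeps its last pose, push and grip.
It also fails if it takes over 72 s, if anything falls off the work surface, if the arm or the gripper's body presses on something with over 40 N, if the wrist force passes 120 N, or if a joint passes its speed limit or range.

## Working session

There is one attempt and no reset: what is moved stays moved. The work goes in short steps, Python scripts to look and compute and a shell command to move; the robot and the scene stay as the last step left them, time stands still between calls to the robot, and variables do not carry over. Pictures are saved under pics/ and viewed, and the job is handed in when it is done.

```bash
ls; mkdir -p pics; cat > h.py <<'E'
import numpy as np, cv2
from workcell import readout, grab_frame, job, nets
def save(f,n): cv2.imwrite(f'pics/{n}.png', f['pixels'][:,:,::-1])
def ray(f,rc):
    r,c=rc; d=np.array([(c-f['cx'])/f['fx'],(r-f['cy'])/f['fy'],1.])
    R=np.array(f['R']);t=np.array(f['t']); o=-R.T@t
    return o,R.T@d
def atz(f,rc,z):
    o,d=ray(f,rc); return o+d*(z-o[2])/d[2]
def proj(f,X):
    p=np.array(f['R'])@np.array(X)+np.array(f['t']); return [f['fy']*p[1]/p[2]+f['cy'], f['fx']*p[0]/p[2]+f['cx']]
def cloud(f):
    D=f['depth']; v,u=np.mgrid[:480,:640]
    P=np.stack([(u-f['cx'])/f['fx']*D,(v-f['cy'])/f['fy']*D,D],-1)
    R=np.array(f['R']);t=np.array(f['t'])
    W=(P-t)@R; W[D<=0]=np.nan; return W
E
python3 - <<'E'
from h import *
np.set_printoptions(precision=4,suppress=True)
o=readout.get_obs(); print(o['t'],o['position'],o['ee_rot'],o['width'],o['qpos'])
for cam in ['scene','side','wrist']:
    f=grab_frame(cam); save(f,'a_'+cam)
    W=cloud(f)
    for th,z in [('stand',0),('wheel_axis',.118),('crank_handle',.118),('wings',.127),('dropper_bottle',0),('thread_spool_tall',0),('mug',0)]:
        for p in nets.place_of(th,cam)[:2]:
            print(cam,th,round(p['confidence'],2),np.round(p['point'],1),atz(f,p['point'],z))
E
```

```text
pics
0.0 [0.151  0.6573 0.2217] [[-0.0003  0.2238  0.9746]
 [-0.0018  0.9746 -0.2238]
 [-1.     -0.0018  0.0001]] 0.08777042307589941 [-1.4531  0.4778  0.0224  1.5564 -0.0115  1.1093 -0.0831]
scene stand 0.7 [291.8 360.1] [0.5423 0.0365 0.    ]
scene stand 0.35 [247.  281.5] [0.7271 0.0601 0.    ]
scene wheel_axis 0.87 [222.  385.5] [ 0.5614 -0.0448  0.118 ]
scene crank_handle 0.65 [209.4 359. ] [ 0.6158 -0.0365  0.118 ]
scene wings 0.65 [299.8 339.4] [0.5156 0.1402 0.127 ]
scene dropper_bottle 0.96 [287.8 262.8] [0.6849 0.154  0.    ]
scene thread_spool_tall 0.77 [220.1 302.2] [ 0.7452 -0.0213  0.    ]
scene thread_spool_tall 0.49 [288.1 259.2] [0.6895 0.159  0.    ]
scene mug 0.97 [248.8 282. ] [0.7232 0.0627 0.    ]
side stand 0.96 [306.3 353.2] [0.5494 0.0413 0.    ]
side stand 0.58 [308.8 247.2] [0.6951 0.1536 0.    ]
side wheel_axis 0.65 [224.6 371.7] [ 0.5708 -0.0417  0.118 ]
side crank_handle 0.81 [223.5 348.8] [ 0.6047 -0.0212  0.118 ]
side wings 0.61 [289.2 341.8] [0.5182 0.1409 0.127 ]
side dropper_bottle 0.91 [305.8 247.7] [0.6993 0.1474 0.    ]
side dropper_bottle 0.72 [275.5 266.3] [0.7246 0.0645 0.    ]
side thread_spool_tall 0.7 [248.1 286. ] [ 0.7462 -0.0253  0.    ]
side mug 0.84 [275.3 266.6] [0.7245 0.0637 0.    ]
```

View pics/a_scene.png

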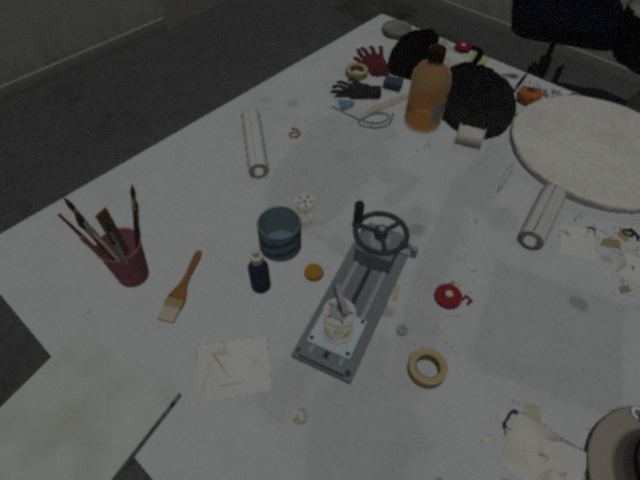

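View pics/a_side.png

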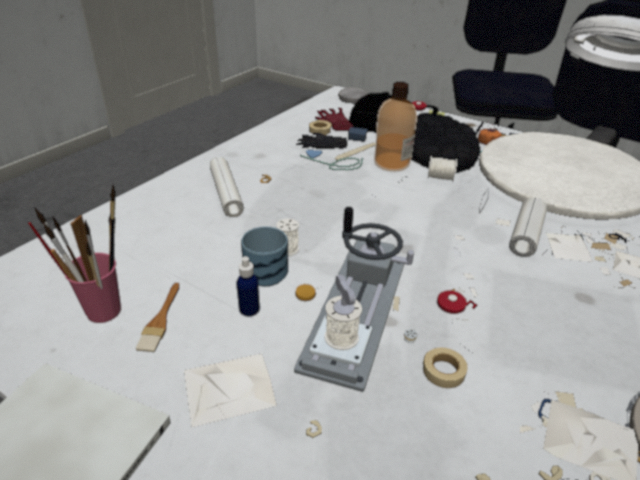

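View pics/a_wrist.png

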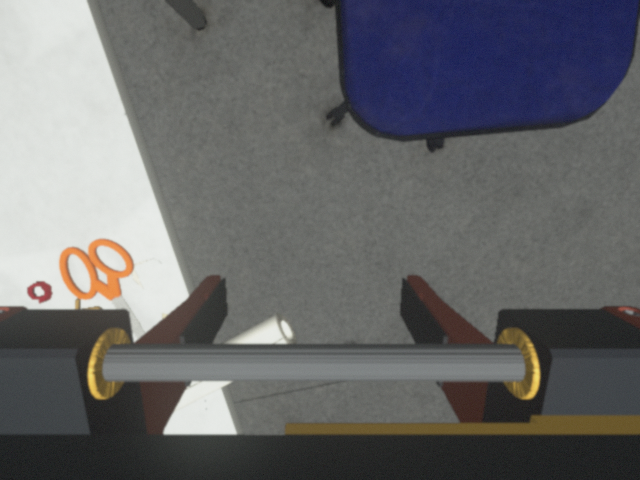

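The cameras look from the robot's left. The wheel is at about (222, 385) in scene, with the black handle at (210, 358) on its far (+x) side. The wings are at (300, 339) and the pointer is on the right side of the gearbox. Next I'll refine these with depth.

```bash
python3 - <<'E'
from h import *
from scipy.optimize import least_squares
np.set_printoptions(precision=4,suppress=True)
for cam in ['scene','side']:
    f=grab_frame(cam); W=cloud(f); P=W.reshape(-1,3)
    near=(abs(P[:,0]-.55)<.2)&(abs(P[:,1]-.04)<.22)
    h=P[near&(P[:,2]>.098)&(np.hypot(P[:,0]-.61,P[:,1]+.03)<.035)]
    print(cam,'handle',len(h),np.median(h,0), h[h[:,2]>.135].mean(0) if (h[:,2]>.135).any() else '',h[:,2].max())
    r=P[near&(P[:,2]>.08)&(P[:,2]<.094)&(np.hypot(P[:,0]-.565,P[:,1]+.043)<.075)]
    s=least_squares(lambda p:np.abs(np.hypot(r[:,0]-p[0],r[:,1]-p[1])-.047),[.565,-.043],loss='soft_l1',f_scale=.004); print('rim',len(r),s.x)
    w=P[near&(P[:,2]>.108)&(P[:,2]<.15)&(np.hypot(P[:,0]-.516,P[:,1]-.14)<.05)]
    m=w.mean(0); u,sv,vt=np.linalg.svd((w-m)[:,:2],full_matrices=False); print('wings',len(w),m,vt[0],np.degrees(np.arctan2(vt[0][1],vt[0][0])),w.min(0),w.max(0))
    b=P[near&(abs(P[:,2]-.012)<.004)&(np.hypot(P[:,0]-.54,P[:,1]-.04)<.19)]
    hull=cv2.minAreaRect(b[:,:2].astype(np.float32)*1000); print('bed',len(b),hull)
    for th in ['stand','handwheel','crank_handle','wings']:
        for g in nets.regions_of(th,cam)[:1]:
            q=W[g['region']]; q=q[~np.isnan(q[:,0])]
            print(th,round(g['confidence'],2),len(q),np.median(q,0),q.min(0),q.max(0))
    c=f['pixels'][170:400,260:440]; cv2.imwrite(f'pics/b_{cam}.png',cv2.resize(c[:,:,::-1],None,fx=2.5,fy=2.5,interpolation=cv2.INTER_CUBIC))
E
```

```text
scene handle 196 [ 0.6095 -0.0241  0.1272] [ 0.6115 -0.0272  0.1404] 0.14405440083346563
rim 1033 [ 0.5655 -0.0418]
wings 265 [0.5118 0.1439 0.1343] [-0.8315  0.5555] 146.2546813143593 [0.4903 0.1248 0.1089] [0.538  0.1597 0.1422]
bed 4477 ((541.83935546875, 54.52174377441406), (362.5229187011719, 319.7581787109375), 15.673778533935547)
stand 0.72 9918 [0.5258 0.0629 0.0286] [ 0.4436 -0.1545 -0.0033] [0.66   0.2194 0.1441]
handwheel 0.84 1431 [ 0.5692 -0.0324  0.0884] [ 0.5142 -0.1545 -0.0033] [0.6767 0.0099 0.1441]
crank_handle 0.75 188 [ 0.6092 -0.0243  0.1278] [ 0.6036 -0.1293  0.0005] [ 0.6654 -0.0199  0.1441]
wings 0.8 278 [0.5131 0.1433 0.1363] [0.4903 0.0585 0.0113] [0.5855 0.1597 0.1422]
side handle 241 [ 0.609  -0.0249  0.1251] [ 0.6107 -0.0277  0.1406] 0.14438187844034767
rim 1027 [ 0.5645 -0.0421]
wings 358 [0.5113 0.1443 0.1321] [-0.8361  0.5485] 146.73497253278595 [0.4892 0.1235 0.1081] [0.5383 0.1591 0.1418]
bed 3992 ((538.4861450195312, 58.1744384765625), (356.19427490234375, 310.5923767089844), 14.942352294921875)
stand 0.7 10766 [0.5214 0.1047 0.0304] [ 0.4432 -0.2377 -0.0021] [0.7174 0.2198 0.1444]
handwheel 0.59 1459 [ 0.5749 -0.0323  0.0891] [ 0.514  -0.2379 -0.0008] [0.734  0.0097 0.1444]
crank_handle 0.52 210 [ 0.6088 -0.0247  0.1209] [ 0.603  -0.0344  0.0956] [ 0.6192 -0.0196  0.1444]
wings 0.86 302 [0.5093 0.1467 0.1347] [0.4892 0.1285 0.119 ] [0.5358 0.1591 0.1418]
```

The two cameras agree:

| Quantity | Value |
|---|---|
| Wheel axis | (.565, -.042) |
| Handle centre | about (.611, -.029), 48 mm from the axis as it must be |
| Spool axis | about (.5135, .142), so stand yaw ≈ 15.6° |
| Handwheel | ≈ 3.1 rad |
| Thumbscrew | ≈ 2.28 rad |

These all match the ranges given. Now I'll move above the handle.

```bash
python3 -m crank '[{"ty":-10,"tz":10},{"ty":-30,"tz":32},{"ty":-56,"tz":60},{"ty":-84,"tz":90},{"ty":-112,"tz":119},{"ty":-140,"tz":149},{"ty":-168,"tz":179},{"ty":-196,"tz":209},{"ty":-224,"tz":238},{"ty":-252,"tz":268}]' 100
python3 -m crank '[{"ty":-28,"tz":30},{"ty":-56,"tz":60},{"ty":-84,"tz":90},{"ty":-112,"tz":119},{"ty":-140,"tz":149},{"ty":-168,"tz":179},{"ty":-196,"tz":209},{"ty":-224,"tz":238},{"ty":-245,"tz":260},{"ty":-255,"tz":270}]'
python3 - <<'E'
from h import *
np.set_printoptions(precision=4,suppress=True)
o=readout.get_obs(); p=np.array(o['position']);R=np.array(o['ee_rot']); print(o['t'],p,R,o['qpos'])
print(R.T@(np.array([.611,-.029,.104])-p)*1000)
E
```

```text
1.7 [0.1511 0.6579 0.2226] [[-0.0001  0.2239  0.9746]
 [-0.      0.9746 -0.2239]
 [-1.     -0.     -0.    ]] [-1.4531  0.477   0.0224  1.5554 -0.0115  1.1093 -0.0831]
[ 118.6449 -566.4285  602.0322]invalid input at $[0]: expected keys tx, ty, tz, spin
invalid input at $[0]: expected keys tx, ty, tz, spin
```

```bash
python3 -m crank '[{"tx":0,"ty":-10,"tz":10,"spin":0},{"tx":0,"ty":-30,"tz":32,"spin":0},{"tx":0,"ty":-56,"tz":60,"spin":0},{"tx":0,"ty":-84,"tz":90,"spin":0},{"tx":0,"ty":-112,"tz":119,"spin":0},{"tx":0,"ty":-140,"tz":149,"spin":0},{"tx":0,"ty":-168,"tz":179,"spin":0},{"tx":0,"ty":-196,"tz":209,"spin":0},{"tx":0,"ty":-224,"tz":238,"spin":0},{"tx":0,"ty":-252,"tz":268,"spin":0}]' 100
python3 -m crank '[{"tx":0,"ty":-28,"tz":30,"spin":0},{"tx":0,"ty":-56,"tz":60,"spin":0},{"tx":0,"ty":-84,"tz":90,"spin":0},{"tx":0,"ty":-112,"tz":119,"spin":0},{"tx":0,"ty":-140,"tz":149,"spin":0},{"tx":0,"ty":-168,"tz":179,"spin":0},{"tx":0,"ty":-196,"tz":209,"spin":0},{"tx":0,"ty":-224,"tz":238,"spin":0},{"tx":0,"ty":-245,"tz":260,"spin":0},{"tx":0,"ty":-255,"tz":270,"spin":0}]'
cat > st.py <<'E'
import sys
from h import *
np.set_printoptions(precision=4,suppress=True)
o=readout.get_obs(); p=np.array(o['position']);R=np.array(o['ee_rot']); print(o['t'],p,'yaw',np.degrees(np.arctan2(R[1,1],R[0,1])),'x',R[:,0],'q',np.array(o['qpos']),'F',np.array(o['ft_force']),'T',np.array(o['wrist_torque']),o['width'])
if len(sys.argv)>3: print('d mm',R.T@(np.array([float(a) for a in sys.argv[1:4]])-p)*1000)
E
python3 st.py .611 -.029 .104
```

```text
t: 2.53
position: [0.3566, 0.3506, 0.223]
ee_rot: [[0.0, 0.224, 0.975], [0.001, 0.975, -0.224], [-1.0, 0.001, 0.0]]
ft_force: [0.8, 0.4, -0.5]
width: 0.088
t: 3.37
position: [0.5646, 0.0366, 0.2232]
ee_rot: [[0.002, 0.229, 0.973], [-0.001, 0.973, -0.229], [-1.0, -0.001, 0.002]]
ft_force: [0.2, -0.1, 0.4]
width: 0.0879
3.3667 [0.5646 0.0366 0.2232] yaw 76.7607184527032 x [ 0.002 -0.001 -1.   ] q [-0.4858  0.3064  0.3844  1.8429 -0.132   1.0155  1.2917] F [ 0.2006 -0.0648  0.424 ] T [ 0.007   0.0186 -0.0018] 0.08789918710547184
d mm [119.3757 -53.2166  59.8905]
```

```bash
python3 -m crank '[{"tx":0,"ty":-20,"tz":22,"spin":0},{"tx":10,"ty":-40,"tz":45,"spin":0},{"tx":25,"ty":-53,"tz":60,"spin":0},{"tx":45,"ty":-53,"tz":60,"spin":0},{"tx":60,"ty":-53,"tz":60,"spin":0},{"tx":65,"ty":-53,"tz":60,"spin":0},{"tx":65,"ty":-53,"tz":60,"spin":0}]'
python3 - <<'E'
from h import *
f=grab_frame('wrist'); save(f,'c_w'); f=grab_frame('side'); save(f,'c_s')
E
python3 st.py .611 -.029 .104
```

```text
t: 3.95
position: [0.6101, -0.0285, 0.1571]
ee_rot: [[-0.001, 0.229, 0.973], [-0.001, 0.973, -0.229], [-1.0, -0.001, -0.0]]
ft_force: [-0.1, 0.2, -0.3]
width: 0.0878
4.05 [ 0.6114 -0.0285  0.1591] yaw 76.79107113175544 x [ 0.0028 -0.0009 -1.    ] q [-0.3425  0.4577  0.3817  1.796  -0.2065  0.9244  1.4685] F [ 0.7887  0.4837 -0.0659] T [-0.0152  0.0052 -0.0143] 0.08810094200353141
d mm [55.1006 -0.6043 -0.4423]
```

View pics/c_w.png

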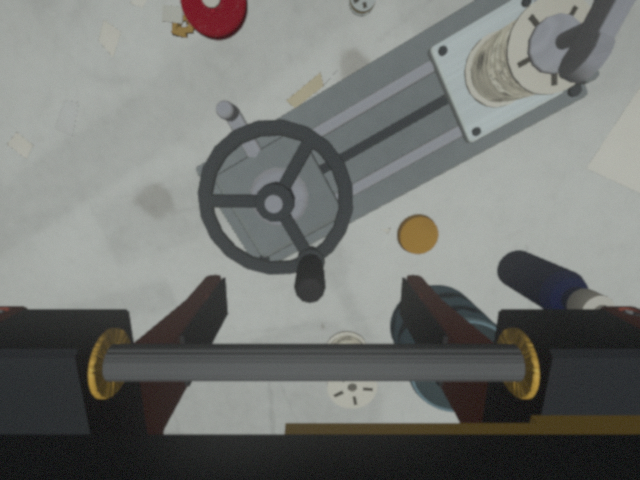

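View pics/c_s.png

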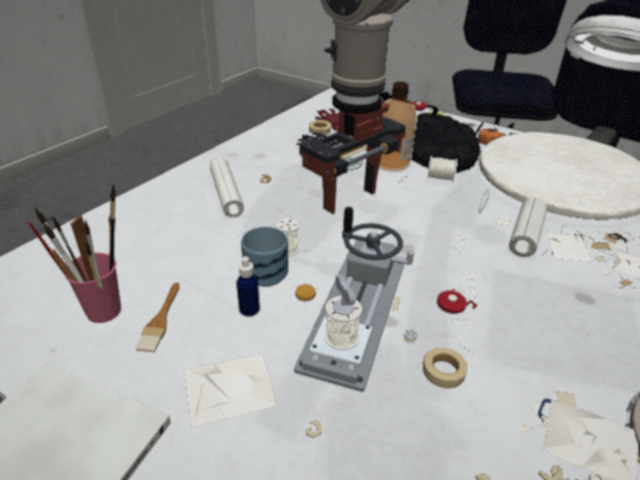

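The wrist view shows the handle at (310, 275), midway between the fingers. The pointer tip is at (227, 108), and the hub at (274, 203) lies between the two. Next I'll use this view to refine the axis and pointer direction.

```bash
cat > meas.py <<'E'
from h import *
from scipy.optimize import least_squares
np.set_printoptions(precision=4,suppress=True)
f=grab_frame('wrist'); save(f,'m_w'); W=cloud(f);P=W.reshape(-1,3);P=P[~np.isnan(P[:,0])]
r=P[(P[:,2]>.078)&(P[:,2]<.093)&(np.hypot(P[:,0]-.565,P[:,1]+.042)<.06)&(np.hypot(P[:,0]-.565,P[:,1]+.042)>.035)]
s=least_squares(lambda p:np.hypot(r[:,0]-p[0],r[:,1]-p[1])-p[2],[.565,-.042,.048],loss='soft_l1',f_scale=.003); print('rim',len(r),s.x)
a=s.x[:2]
d=P[:,:2]-a; rr=np.hypot(*d.T)
q=P[(P[:,2]>.068)&(P[:,2]<.086)&(rr>.060)&(rr<.08)]
if len(q): m=q.mean(0); print('pointer',len(q),m,q[:,2].max(),'stand yaw',np.degrees(np.arctan2(*(m[:2]-a)[::-1]))-180)
q=P[(P[:,2]>.135)&(P[:,2]<.150)&(rr<.065)&(rr>.03)]
if len(q): m=(np.percentile(q,5,axis=0)+np.percentile(q,95,axis=0))/2; print('handle top',len(q),m,np.degrees(np.arctan2(*(m[:2]-a)[::-1])),np.hypot(*(m[:2]-a)))
q=P[(abs(P[:,2]-.012)<.004)&(np.hypot(P[:,0]-.54,P[:,1]-.04)<.19)]
# bed edges dir: hough on image omitted
E
python3 meas.py
```

```text
rim 6735 [ 0.5667 -0.0436  0.0466]
pointer 307 [ 0.5029 -0.0617  0.0768] 0.08073248338598202 stand yaw -344.1438991978088
handle top 736 [ 0.6122 -0.0303  0.1394] 16.269424223010553 0.047386631105202255
```

```bash
python3 -m crank '[{"tx":12,"ty":-1,"tz":0,"spin":0},{"tx":28,"ty":-2,"tz":0,"spin":0},{"tx":44,"ty":-2,"tz":0,"spin":0},{"tx":53,"ty":-2,"tz":0,"spin":0},{"tx":53,"ty":-2,"tz":0,"spin":0}]'
python3 -m crank '[{"tx":0,"ty":0,"tz":0,"spin":0},{"tx":0,"ty":0,"tz":0,"spin":0},{"tx":0,"ty":0,"tz":0,"spin":0},{"tx":0,"ty":0,"tz":0,"spin":0},{"tx":0,"ty":0,"tz":0,"spin":0},{"tx":0,"ty":0,"tz":0,"spin":0}]' 0
python3 st.py .6115 -.030 .106
```

```text
t: 4.52
position: [0.6102, -0.0302, 0.1047]
ee_rot: [[0.001, 0.228, 0.974], [-0.001, 0.974, -0.228], [-1.0, -0.001, 0.001]]
ft_force: [0.0, -0.2, 0.7]
width: 0.0878
t: 5.02
position: [0.6105, -0.0301, 0.1051]
ee_rot: [[0.002, 0.228, 0.974], [-0.001, 0.974, -0.228], [-1.0, -0.0, 0.002]]
ft_force: [-1.0, 0.7, -0.6]
width: 0.0512
5.0167 [ 0.6105 -0.0301  0.1051] yaw 76.81703553870392 x [ 0.0015 -0.0008 -1.    ] q [-0.3186  0.5245  0.3565  1.8348 -0.2396  0.8229  1.4983] F [-0.9895  0.7345 -0.6059] T [ 0.0181 -0.0081 -0.0802] 0.051237855205872554
d mm [-0.8985  0.3635  0.9727]
```

```bash
python3 -m crank '[{"tx":0,"ty":0,"tz":0,"spin":0},{"tx":0,"ty":0,"tz":0,"spin":0},{"tx":0,"ty":0,"tz":0,"spin":0},{"tx":0,"ty":0,"tz":0,"spin":0},{"tx":0,"ty":0,"tz":0,"spin":0},{"tx":0,"ty":0,"tz":0,"spin":0},{"tx":0,"ty":0,"tz":0,"spin":0}]' 0
cat > arc.py <<'E'
import sys
from h import *
np.set_printoptions(precision=1,suppress=True)
# arc.py cx cy start-less: from current angle by given deg list
o=readout.get_obs(); p=np.array(o['position']);R=np.array(o['ee_rot'])
a=np.array([.5657,-.0430]); d=p[:2]-a; t0=np.degrees(np.arctan2(d[1],d[0])); print('ang',t0,'r',np.hypot(*d)*1e3,'z',p[2],'w',o['width'],'F',np.array(o['ft_force']))
tot=float(sys.argv[1]); n=int(sys.argv[2])
for i in range(1,n+1):
    t=np.radians(t0-tot*i/n); g=np.array([*(a+.048*np.array([np.cos(t),np.sin(t)])),p[2]])
    print(i,R.T@(g-p)*1e3)
E
python3 arc.py 90 10
```

```text
t: 5.6
position: [0.6104, -0.0302, 0.1051]
ee_rot: [[0.001, 0.228, 0.974], [-0.001, 0.974, -0.228], [-1.0, -0.001, 0.002]]
ft_force: [-0.2, -0.9, 1.0]
width: 0.0177
ang 15.969175855715546 r 46.497787386231515 z 0.10505191139380152 w 0.017746889621097755 F [-0.2 -0.9  1. ]
1 [ 0.  -6.1  4.5]
2 [  0.  -13.4   6.5]
3 [  0.  -20.8   7.4]
4 [  0.  -28.4   7.1]
5 [  0.  -35.8   5.6]
6 [  0.  -42.8   3. ]
7 [  0.  -49.4  -0.7]
8 [  0.  -55.3  -5.4]
9 [  0.  -60.4 -11. ]
10 [  0.  -64.6 -17.2]
```

```bash
python3 -m crank '[{"tx":0,"ty":-6,"tz":3.5,"spin":0},{"tx":0,"ty":-13,"tz":6,"spin":0},{"tx":0,"ty":-21,"tz":7,"spin":0},{"tx":0,"ty":-28,"tz":7,"spin":0},{"tx":0,"ty":-36,"tz":5.5,"spin":0},{"tx":0,"ty":-43,"tz":3,"spin":0},{"tx":0,"ty":-49.5,"tz":-0.5,"spin":0},{"tx":0,"ty":-55.5,"tz":-5.5,"spin":0},{"tx":0,"ty":-60.5,"tz":-11,"spin":0},{"tx":0,"ty":-64.5,"tz":-17,"spin":0}]'
python3 arc.py 90 10
```

```text
t: 6.43
position: [0.5791, -0.0903, 0.1051]
ee_rot: [[0.003, 0.229, 0.973], [-0.002, 0.973, -0.229], [-1.0, -0.001, 0.003]]
ft_force: [1.8, 1.5, -1.7]
width: 0.0176
ang -74.1622879061472 r 49.13514252975961 z 0.10508456910865988 w 0.01758481912346108 F [ 1.8  1.5 -1.7]
1 [-0.  -2.1 -7.4]
2 [ -0.   -4.2 -14.7]
3 [ -0.1  -5.  -22.1]
4 [ -0.1  -4.7 -29.7]
5 [ -0.1  -3.2 -37. ]
6 [ -0.1  -0.6 -44.1]
7 [ -0.2   3.1 -50.7]
8 [ -0.2   7.8 -56.6]
9 [ -0.2  13.4 -61.7]
10 [ -0.2  19.6 -65.8]
```

```bash
python3 -m crank '[{"tx":0,"ty":-2.5,"tz":-7.5,"spin":0},{"tx":0,"ty":-4.5,"tz":-14.5,"spin":0},{"tx":0,"ty":-5,"tz":-22,"spin":0},{"tx":0,"ty":-4.5,"tz":-29.5,"spin":0},{"tx":0,"ty":-3,"tz":-37,"spin":0},{"tx":0,"ty":-0.5,"tz":-44,"spin":0},{"tx":0,"ty":3,"tz":-50.5,"spin":0},{"tx":0,"ty":8,"tz":-56.5,"spin":0},{"tx":0,"ty":13.5,"tz":-61.5,"spin":0},{"tx":0,"ty":19.5,"tz":-65.5,"spin":0}]'
python3 -m crank '[{"tx":0,"ty":0,"tz":0,"spin":0},{"tx":0,"ty":0,"tz":0,"spin":0}]'
python3 arc.py 0.0001 1; python3 meas.py
python3 - <<'E'
from h import *
for cam in ['scene','side']:
    f=grab_frame(cam);c=f['pixels'][140:400,260:500]; cv2.imwrite(f'pics/d_{cam}.png',cv2.resize(c[:,:,::-1],None,fx=2,fy=2,interpolation=cv2.INTER_CUBIC))
E
```

```text
t: 7.27
position: [0.518, -0.056, 0.105]
ee_rot: [[0.001, 0.229, 0.973], [-0.002, 0.973, -0.229], [-1.0, -0.001, 0.001]]
ft_force: [-3.0, -2.7, 4.4]
width: 0.0174
t: 7.43
position: [0.5176, -0.0544, 0.105]
ee_rot: [[0.0, 0.227, 0.974], [-0.0, 0.974, -0.227], [-1.0, -0.0, 0.0]]
ft_force: [-2.0, 0.4, 2.6]
width: 0.0172
ang -166.68220849854004 r 49.433040873580005 z 0.10500683198177346 w 0.017225946166814856 F [-2.   0.4  2.6]
1 [0.  0.6 1.3]
rim 3056 [ 0.5619 -0.0463  0.0469]
pointer 318 [ 0.4998 -0.0623  0.0766] 0.08086356784744977 stand yaw -345.52555137360673
handle top 2031 [ 0.5128 -0.0511  0.1419] -174.4243169622957 0.049405896038546636
```

View pics/m_w.png

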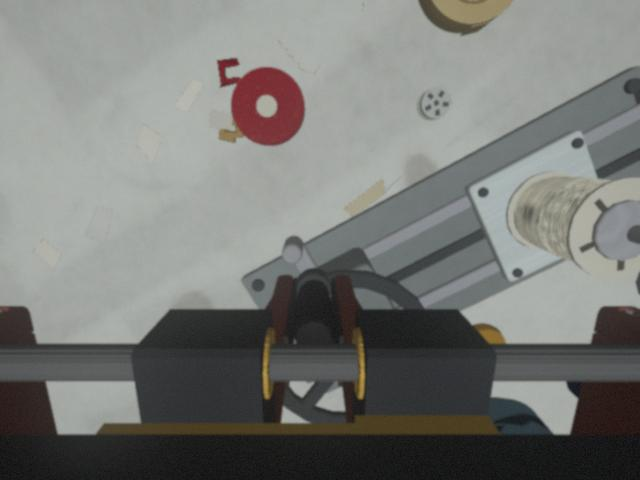

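View pics/d_side.png

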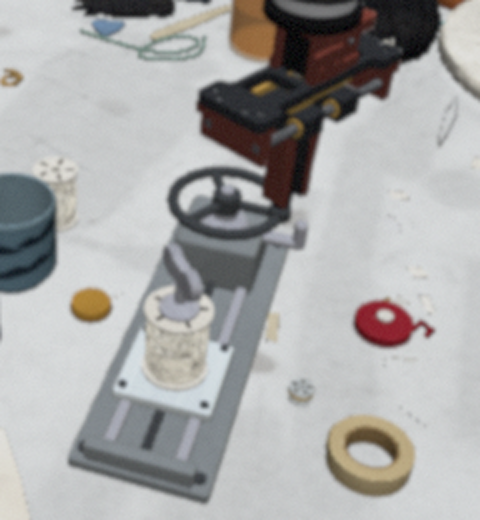

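The grip held and the carriage has come in. The TCP reads 1–2.5° past the pointer line, which is within the axis uncertainty. I'll release, lift and measure the handle, hub and pointer in one view.

```bash
python3 -m crank '[{"tx":0,"ty":0,"tz":0,"spin":0},{"tx":0,"ty":0,"tz":0,"spin":0},{"tx":0,"ty":0,"tz":0,"spin":0},{"tx":0,"ty":0,"tz":0,"spin":0},{"tx":0,"ty":0,"tz":0,"spin":0},{"tx":0,"ty":0,"tz":0,"spin":0}]' 60
python3 -m crank '[{"tx":-15,"ty":0,"tz":0,"spin":0},{"tx":-40,"ty":0,"tz":0,"spin":0},{"tx":-65,"ty":0,"tz":10,"spin":0},{"tx":-85,"ty":0,"tz":35,"spin":0},{"tx":-100,"ty":0,"tz":60,"spin":0},{"tx":-100,"ty":0,"tz":80,"spin":0},{"tx":-100,"ty":0,"tz":90,"spin":0},{"tx":-100,"ty":0,"tz":90,"spin":0},{"tx":-100,"ty":0,"tz":90,"spin":0}]' 100
python3 meas.py
```

```text
t: 8.08
position: [0.518, -0.0557, 0.105]
ee_rot: [[0.0, 0.229, 0.973], [-0.001, 0.973, -0.229], [-1.0, -0.001, 0.001]]
ft_force: [-0.2, 0.0, 0.2]
width: 0.0516
t: 8.83
position: [0.6044, -0.0762, 0.2039]
ee_rot: [[-0.002, 0.229, 0.973], [-0.001, 0.973, -0.229], [-1.0, -0.002, -0.002]]
ft_force: [-0.3, 0.2, -0.2]
width: 0.0876
rim 4676 [ 0.5669 -0.0442  0.0467]
pointer 193 [ 0.5024 -0.0628  0.0776] 0.08129698104712131 stand yaw -343.9184078127007
handle top 641 [ 0.521  -0.0554  0.1397] -166.24031129670203 0.04723228392283818
```

View pics/m_w.png

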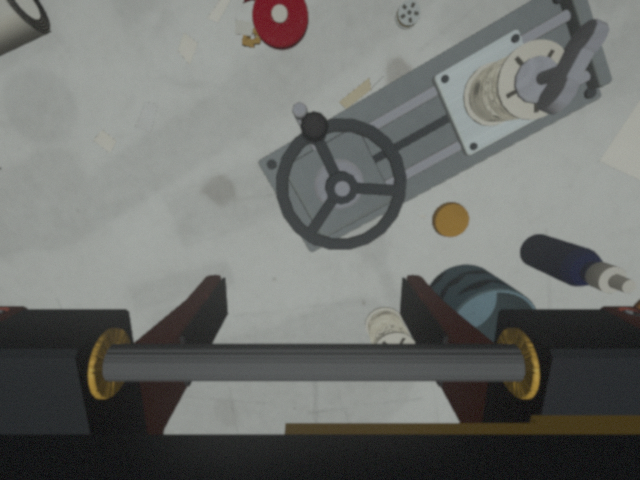

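```bash
python3 - <<'E'
from h import *
np.set_printoptions(precision=4,suppress=True)
f=grab_frame('wrist'); g=cv2.cvtColor(f['pixels'],cv2.COLOR_RGB2GRAY); e=cv2.Canny(g,40,100); e[270:]=0
for l in cv2.HoughLinesP(e,1,np.pi/720,40,minLineLength=60,maxLineGap=6)[:,0]:
    A=atz(f,(l[1],l[0]),.012);B=atz(f,(l[3],l[2]),.012); d=B-A; a=np.degrees(np.arctan2(d[1],d[0]))%180-90
    if 8<a<24: print(l,round(a,2),A[:2],B[:2])
W=cloud(f);P=W.reshape(-1,3);P=P[~np.isnan(P[:,0])]
q=P[(P[:,2]>.136)&(np.hypot(P[:,0]-.52,P[:,1]+.055)<.03)]
c,r=cv2.minEnclosingCircle((q[:,:2]*1000).astype(np.float32)); print('handle circ',c,r, q[:,:2].mean(0))
h=P[(P[:,2]>.085)&(np.hypot(P[:,0]-.566,P[:,1]+.0435)<.018)]; print('hub',h.mean(0),h[:,2].max(), cv2.minEnclosingCircle((h[h[:,2]>.09][:,:2]*1000).astype(np.float32)) if (h[:,2]>.09).any() else '')
q=P[(P[:,2]>.06)&(P[:,2]<.083)&(np.hypot(P[:,0]-.5025,P[:,1]+.0628)<.012)]; print('ptr',q.mean(0),cv2.minEnclosingCircle((q[q[:,2]>.077][:,:2]*1000).astype(np.float32)))
E
```

```text
[326 120 531   0] 15.86 [ 0.5087 -0.0404] [0.4518 0.1599]
[402 204 599  98] 16.02 [0.606  0.0176] [0.5487 0.2169]
[368 124 448  78] 15.91 [ 0.5215 -0.0016] [0.4985 0.0793]
[435  76 515  30] 15.74 [0.494  0.0677] [0.4725 0.1439]
[377 129 440  93] 15.93 [0.5281 0.006 ] [0.5098 0.0702]
[406 179 473 143] 15.57 [0.5819 0.0257] [0.5625 0.0954]
[536 133 597 100] 16.19 [0.5672 0.1563] [0.5501 0.215 ]
[327 120 505  16] 15.82 [ 0.5089 -0.0395] [0.4591 0.1361]
[470 155 537 119] 15.76 [0.5732 0.0912] [0.5543 0.1581]
[366 124 433  86] 15.55 [ 0.5211 -0.0035] [0.5022 0.0646]
handle circ (520.8128662109375, -55.323604583740234) 8.841512680053711 [ 0.5211 -0.0554]
hub [ 0.5741 -0.0457  0.193 ] 0.3023952872499994 ((569.05078125, -44.23793029785156), 15.210921287536621)
ptr [ 0.5027 -0.0628  0.077 ] ((502.00146484375, -62.95948028564453), 5.2940354347229)
```

Bed edges give a stand yaw of 15.86° and a width of 109.4 mm, as it should be. The handle is about 1.9 mm (0.04 rad) past the pointer line. There is plenty of time, so I'll re-pinch it and nudge it back.

```bash
python3 st.py .5204 -.0573 .108
```

```text
8.9333 [ 0.6039 -0.076   0.2041] yaw 76.76524967406164 x [-0.0022 -0.001  -1.    ] q [-0.2896  0.4063  0.4114  1.7607 -0.1857  1.0152  1.5304] F [-0.9895  0.2333  0.0835] T [-0.0616  0.0767 -0.0483] 0.08795598915797827
d mm [ 96.2252  -0.8114 -85.3583]
```

```bash
python3 -m crank '[{"tx":0,"ty":0,"tz":-15,"spin":0},{"tx":0,"ty":-1,"tz":-45,"spin":0},{"tx":10,"ty":-1,"tz":-75,"spin":0},{"tx":30,"ty":-1,"tz":-85,"spin":0},{"tx":55,"ty":-1,"tz":-85,"spin":0},{"tx":80,"ty":-1,"tz":-85,"spin":0},{"tx":94,"ty":-1,"tz":-85,"spin":0},{"tx":96,"ty":-1,"tz":-85,"spin":0},{"tx":96,"ty":-1,"tz":-85,"spin":0}]' 60
python3 st.py .5204 -.0573 .108
```

```text
t: 9.68
position: [0.5192, -0.0574, 0.1076]
ee_rot: [[-0.005, 0.229, 0.973], [-0.001, 0.973, -0.229], [-1.0, -0.002, -0.004]]
ft_force: [-0.3, -0.4, -0.6]
width: 0.0528
9.6833 [ 0.5192 -0.0574  0.1076] yaw 76.76372267238378 x [-0.0047 -0.001  -1.    ] q [-0.3132  0.3962  0.3758  2.039  -0.2083  0.7472  1.5301] F [-0.2794 -0.4255 -0.6   ] T [ 0.0226 -0.0602  0.0194] 0.05284198973804355
d mm [-0.3962  0.4128  1.1384]
```

```bash
python3 -m crank '[{"tx":0,"ty":0,"tz":1,"spin":0},{"tx":0,"ty":0,"tz":1,"spin":0},{"tx":0,"ty":0,"tz":1,"spin":0},{"tx":0,"ty":0,"tz":1,"spin":0},{"tx":0,"ty":0,"tz":1,"spin":0},{"tx":0,"ty":0,"tz":1,"spin":0},{"tx":0,"ty":0,"tz":1,"spin":0},{"tx":0,"ty":0,"tz":1,"spin":0}]' 0
python3 st.py .5204 -.0573 .108
```

```text
t: 10.35
position: [0.5205, -0.0575, 0.108]
ee_rot: [[-0.004, 0.229, 0.973], [-0.001, 0.973, -0.229], [-1.0, -0.002, -0.004]]
ft_force: [-1.1, 0.2, 3.3]
width: 0.0175
10.35 [ 0.5205 -0.0575  0.108 ] yaw 76.76694706932787 x [-0.004  -0.0007 -1.    ] q [-0.3126  0.3973  0.3758  2.0362 -0.209   0.7483  1.5309] F [-1.1014  0.2298  3.2985] T [ 0.1898  0.0695 -0.0131] 0.017471020359179048
d mm [-0.0339  0.1777 -0.1873]
```

```bash
python3 -m crank '[{"tx":0,"ty":0,"tz":0,"spin":0},{"tx":0,"ty":0,"tz":0,"spin":0},{"tx":0,"ty":0,"tz":0,"spin":0},{"tx":0,"ty":0,"tz":0,"spin":0},{"tx":0,"ty":0,"tz":0,"spin":0},{"tx":0,"ty":0,"tz":0,"spin":0}]' 60
python3 -m crank '[{"tx":-15,"ty":0,"tz":0,"spin":0},{"tx":-40,"ty":0,"tz":0,"spin":0},{"tx":-65,"ty":5,"tz":10,"spin":0},{"tx":-85,"ty":25,"tz":35,"spin":0},{"tx":-105,"ty":50,"tz":60,"spin":0},{"tx":-120,"ty":70,"tz":85,"spin":0},{"tx":-120,"ty":80,"tz":100,"spin":0},{"tx":-120,"ty":80,"tz":100,"spin":0},{"tx":-120,"ty":80,"tz":100,"spin":0}]' 100
cat > m2.py <<'E'
from h import *
np.set_printoptions(precision=4,suppress=True)
f=grab_frame('wrist'); save(f,'m2_w')
W=cloud(f);P=W.reshape(-1,3);P=P[~np.isnan(P[:,0])]
t=np.array([-.2733,.9619])
def circ(q): return cv2.minEnclosingCircle((q[:,:2]*1000).astype(np.float32)) if len(q) else None
q=P[(P[:,2]>.136)&(P[:,2]<.15)&(np.hypot(P[:,0]-.52,P[:,1]+.057)<.02)]
if len(q): m=np.array(circ(q)[0])/1000; print('handle',circ(q),'t',m@t)
q=P[(P[:,2]>.076)&(P[:,2]<.083)&(np.hypot(P[:,0]-.5025,P[:,1]+.0628)<.012)]
if len(q): m=np.array(circ(q)[0])/1000; print('ptr',circ(q),'t',m@t)
w=P[(P[:,2]>.112)&(P[:,2]<.150)&(np.hypot(P[:,0]-.523,P[:,1]-.11)<.045)]
w2=w[w[:,2]>.135]
for n,ww in (('all',w),('top',w2)):
  if len(ww)>20:
    r=cv2.minAreaRect((ww[:,:2]*1000).astype(np.float32)); v=cv2.fitLine((ww[:,:2]*1000).astype(np.float32),cv2.DIST_HUBER,0,.01,.01).ravel()
    print('wings',n,len(ww),r,'dir',np.degrees(np.arctan2(v[1],v[0]))%180,v[2:])
c=P[(abs(P[:,2]-.100)<.004)&(np.hypot(P[:,0]-.523,P[:,1]-.11)<.022)]
if len(c): print('cap',circ(c))
for n in ['wings','crank_handle']:
    for p in nets.place_of(n,'wrist')[:1]: print(n,p['confidence'],p['point'],atz(f,p['point'],.127 if n=='wings' else .118))
E
python3 m2.py; python3 st.py .5229 .1096 .165
```

```text
t: 10.85
position: [0.5204, -0.0575, 0.1079]
ee_rot: [[-0.004, 0.229, 0.973], [-0.001, 0.973, -0.229], [-1.0, -0.002, -0.004]]
ft_force: [-1.0, -0.1, 0.1]
width: 0.0516
t: 11.6
position: [0.6366, -0.0021, 0.2267]
ee_rot: [[-0.005, 0.228, 0.974], [-0.001, 0.974, -0.228], [-1.0, -0.002, -0.005]]
ft_force: [-0.5, -0.5, 0.5]
width: 0.0884
handle ((521.373779296875, -56.06341552734375), 8.749189376831055) t -0.19641885327758787
ptr ((502.0411376953125, -62.24040222167969), 5.4783406257629395) t -0.19707688582916258
wings all 1641 ((524.115966796875, 109.03153991699219), (9.452978134155273, 54.74127197265625), 55.102725982666016) dir 145.81946 [523.6957 107.2899]
wings top 1144 ((523.694091796875, 109.23824310302734), (9.372976303100586, 51.91487503051758), 54.80524826049805) dir 144.78708 [523.6149 108.8858]
cap ((523.67626953125, 108.4471435546875), 15.436824798583984)
wings 0.83 [53.9, 430.9] [0.523  0.1077 0.127 ]
crank_handle 0.86 [116.0, 202.4] [ 0.5242 -0.0594  0.118 ]
11.75 [ 0.6353 -0.0036  0.2268] yaw 76.68584975824405 x [-0.006  -0.0012 -1.    ] q [-0.3857  0.4299  0.3996  1.668  -0.183   1.087   1.4061] F [0.1285 0.4596 0.4391] T [-0.0532 -0.0023 -0.0024] 0.08788262061678133
d mm [  62.309    84.4112 -135.0567]
```

View pics/m2_w.png

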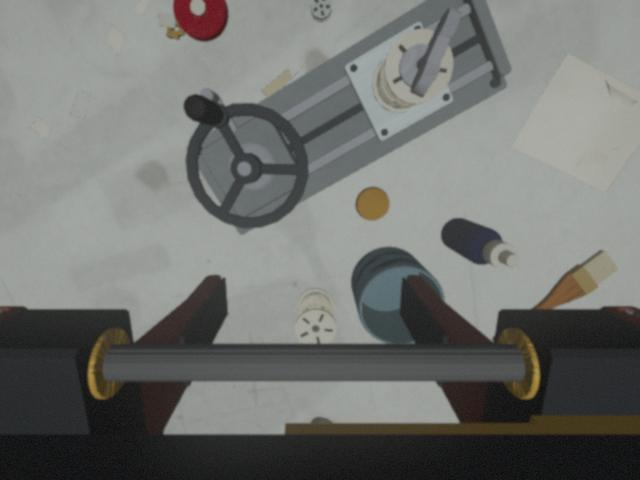

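The handle is now within about 0.02 rad of the pointer line: in the picture the handle at (205, 110) covers the pointer at (210, 97). The wings are centred at (.5238, .1092) with a long axis at 145°, so the thumbscrew is at 2.25 rad. Next I'll go above them with the jaws turned to 55°.

```bash
python3 -m crank '[{"tx":0,"ty":8,"tz":-12,"spin":4},{"tx":0,"ty":24,"tz":-38,"spin":9},{"tx":0,"ty":42,"tz":-68,"spin":14},{"tx":0,"ty":60,"tz":-96,"spin":18},{"tx":0,"ty":76,"tz":-122,"spin":21.5},{"tx":10,"ty":84,"tz":-134,"spin":21.5},{"tx":30,"ty":84,"tz":-134,"spin":21.5},{"tx":50,"ty":84,"tz":-134,"spin":21.5},{"tx":57,"ty":84,"tz":-134,"spin":21.5},{"tx":57,"ty":84,"tz":-134,"spin":21.5}]' 100
python3 m2.py; python3 st.py .5238 .1092 .108
```

```text
t: 12.58
position: [0.522, 0.1079, 0.1688]
ee_rot: [[-0.01, 0.572, 0.82], [-0.003, 0.82, -0.572], [-1.0, -0.008, -0.006]]
ft_force: [-0.4, -0.0, 0.6]
width: 0.0882
ptr ((501.614990234375, -57.09532928466797), 1.5214794874191284) t -0.1920113740699768
wings all 1334 ((523.0838623046875, 109.92491149902344), (8.963300704956055, 54.61198425292969), 54.942386627197266) dir 145.08757 [520.7828 111.4213]
wings top 1166 ((523.3224487304688, 109.847900390625), (8.8153715133667, 50.57305908203125), 54.94282531738281) dir 145.15689 [522.1998 110.3877]
cap ((523.2811279296875, 109.43646240234375), 15.118785858154297)
wings 0.72 [269.0, 314.3] [0.5222 0.1091 0.127 ]
12.7333 [0.5244 0.1084 0.1712] yaw 55.11977602675016 x [-0.0049 -0.0009 -1.    ] q [-0.6712  0.3266  0.4313  1.9609 -0.1734  0.8945  0.8117] F [ 1.5719  0.048  -0.475 ] T [-0.0206  0.0518  0.0191] 0.08753824355782194
d mm [63.193   0.5048 -0.7251]
```

View pics/m2_w.png

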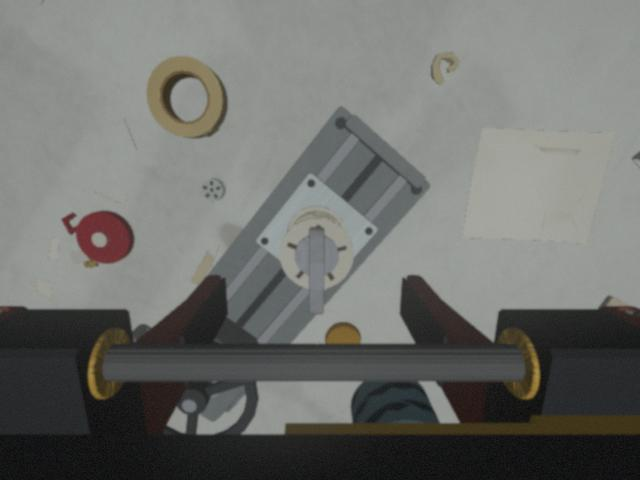

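The wings are centred between the fingers at (316, 270) and parallel to the pads. Descend and grip.

```bash
python3 -m crank '[{"tx":12,"ty":0.5,"tz":-1,"spin":0},{"tx":30,"ty":0.5,"tz":-1,"spin":0},{"tx":48,"ty":0.5,"tz":-1,"spin":0},{"tx":60,"ty":0.5,"tz":-1,"spin":0},{"tx":63,"ty":0.5,"tz":-1,"spin":0},{"tx":63,"ty":0.5,"tz":-1,"spin":0}]' 60
python3 -m crank '[{"tx":0,"ty":0,"tz":0,"spin":0},{"tx":0,"ty":0,"tz":0,"spin":0},{"tx":0,"ty":0,"tz":0,"spin":0},{"tx":0,"ty":0,"tz":0,"spin":0},{"tx":0,"ty":0,"tz":0,"spin":0},{"tx":0,"ty":0,"tz":0,"spin":0},{"tx":0,"ty":0,"tz":0,"spin":0},{"tx":0,"ty":0,"tz":0,"spin":0},{"tx":0,"ty":0,"tz":0,"spin":0}]' 0
python3 st.py .5235 .1095 .108
```

```text
t: 13.23
position: [0.5232, 0.1091, 0.1075]
ee_rot: [[-0.006, 0.572, 0.82], [-0.002, 0.82, -0.572], [-1.0, -0.005, -0.004]]
ft_force: [0.1, -0.7, 0.9]
width: 0.0539
t: 13.98
position: [0.5232, 0.1089, 0.1077]
ee_rot: [[-0.006, 0.572, 0.82], [-0.001, 0.82, -0.572], [-1.0, -0.005, -0.004]]
ft_force: [-1.2, -1.4, 3.5]
width: 0.0088
13.9833 [0.5232 0.1089 0.1077] yaw 55.08435607651966 x [-0.0062 -0.0015 -1.    ] q [-0.6386  0.4175  0.3975  2.0112 -0.2298  0.7619  0.8579] F [-1.2212 -1.3963  3.4508] T [-0.0773  0.2317 -0.0631] 0.008834634139709509
d mm [-0.3408  0.6433 -0.0567]
```

Gripped, with a width of 8.8 mm. Now turn it clockwise.

```bash
python3 -m crank '[{"tx":0,"ty":0,"tz":0,"spin":4},{"tx":0,"ty":0,"tz":0,"spin":10},{"tx":0,"ty":0,"tz":0,"spin":16},{"tx":0,"ty":0,"tz":0,"spin":22},{"tx":0,"ty":0,"tz":0,"spin":28},{"tx":0,"ty":0,"tz":0,"spin":34},{"tx":0,"ty":0,"tz":0,"spin":40},{"tx":0,"ty":0,"tz":0,"spin":46},{"tx":0,"ty":0,"tz":0,"spin":52},{"tx":0,"ty":0,"tz":0,"spin":58}]'
python3 st.py .5232 .1089 .108
```

```text
t: 14.82
position: [0.5235, 0.109, 0.1077]
ee_rot: [[-0.005, 0.998, -0.056], [-0.001, -0.056, -0.998], [-1.0, -0.005, 0.002]]
ft_force: [0.4, 0.1, -1.0]
width: 0.0087
14.8167 [0.5235 0.109  0.1077] yaw -3.19939761513947 x [-0.0055 -0.0014 -1.    ] q [-0.8357  0.4686  0.6602  2.0229 -0.4021  0.7857  0.008 ] F [ 0.4246  0.112  -1.0259] T [ 0.0143 -0.0948  0.0248] 0.008725596144504997
d mm [-0.2725 -0.2596  0.1415]
```

```bash
python3 -m crank '[{"tx":0,"ty":0,"tz":0,"spin":5},{"tx":0,"ty":0,"tz":0,"spin":11},{"tx":0,"ty":0,"tz":0,"spin":17},{"tx":0,"ty":0,"tz":0,"spin":23},{"tx":0,"ty":0,"tz":0,"spin":29},{"tx":0,"ty":0,"tz":0,"spin":35},{"tx":0,"ty":0,"tz":0,"spin":41},{"tx":0,"ty":0,"tz":0,"spin":47},{"tx":0,"ty":0,"tz":0,"spin":53},{"tx":0,"ty":0,"tz":0,"spin":58}]'
python3 st.py .5232 .1089 .108
```

```text
t: 15.65
position: [0.5237, 0.1089, 0.1077]
ee_rot: [[-0.005, 0.477, -0.879], [-0.002, -0.879, -0.477], [-1.0, -0.001, 0.005]]
ft_force: [0.9, -0.9, -0.9]
width: 0.0089
15.65 [0.5237 0.1089 0.1077] yaw -61.49113787455773 x [-0.0047 -0.0019 -1.    ] q [-1.0157  0.5698  0.9309  2.0324 -0.6127  0.8495 -0.8051] F [ 0.9022 -0.9301 -0.9135] T [-0.1602 -0.1355  0.1336] 0.008926082205830457
d mm [-0.2772 -0.2887  0.4485]
```

```bash
python3 -m crank '[{"tx":0,"ty":0,"tz":0,"spin":3},{"tx":0,"ty":0,"tz":0,"spin":6},{"tx":0,"ty":0,"tz":0,"spin":9},{"tx":0,"ty":0,"tz":0,"spin":11},{"tx":0,"ty":0,"tz":0,"spin":11}]'
python3 st.py
python3 -m crank '[{"tx":0,"ty":0,"tz":0,"spin":1},{"tx":0,"ty":0,"tz":0,"spin":2},{"tx":0,"ty":0,"tz":0,"spin":2}]'
python3 st.py
python3 -m crank '[{"tx":0,"ty":0,"tz":0,"spin":1},{"tx":0,"ty":0,"tz":0,"spin":2},{"tx":0,"ty":0,"tz":0,"spin":2}]'
python3 st.py
```

```text
t: 16.07
position: [0.5238, 0.1088, 0.1077]
ee_rot: [[-0.005, 0.3, -0.954], [-0.002, -0.954, -0.3], [-1.0, 0.001, 0.005]]
ft_force: [-1.6, -0.9, 1.6]
width: 0.0086
16.0667 [0.5238 0.1088 0.1077] yaw -72.55591309798935 x [-0.0046 -0.0023 -1.    ] q [-1.0453  0.5967  0.9814  2.0337 -0.6561  0.8684 -0.9565] F [-1.5727 -0.9     1.589 ] T [-0.056   0.0837 -0.0083] 0.008598367932201142
t: 16.32
position: [0.5238, 0.1088, 0.1077]
ee_rot: [[-0.005, 0.266, -0.964], [-0.003, -0.964, -0.266], [-1.0, 0.001, 0.005]]
ft_force: [-0.3, -1.6, 1.3]
width: 0.0093
16.3167 [0.5238 0.1088 0.1077] yaw -74.56339515344365 x [-0.0047 -0.0025 -1.    ] q [-1.0504  0.6017  0.9902  2.0339 -0.6638  0.8721 -0.9843] F [-0.3066 -1.5875  1.3407] T [-0.0418  0.055   0.2172] 0.009298765382048163
t: 16.57
position: [0.5237, 0.1088, 0.1077]
ee_rot: [[-0.005, 0.232, -0.973], [-0.003, -0.973, -0.232], [-1.0, 0.002, 0.005]]
ft_force: [-1.1, -1.1, 2.6]
width: 0.009
16.5667 [0.5237 0.1088 0.1077] yaw -76.58139210320925 x [-0.0048 -0.0028 -1.    ] q [-1.0556  0.607   0.9994  2.0341 -0.6716  0.8761 -1.0121] F [-1.0818 -1.0971  2.5984] T [-0.0819  0.2959  0.598 ] 0.009022547130641462
```

```bash
python3 -m crank '[{"tx":0,"ty":0,"tz":0,"spin":1},{"tx":0,"ty":0,"tz":0,"spin":2},{"tx":0,"ty":0,"tz":0,"spin":2}]'
python3 st.py; python3 -c "
from h import *
f=grab_frame('wrist');save(f,'e_w')"
```

```text
t: 16.82
position: [0.5238, 0.1088, 0.1077]
ee_rot: [[-0.005, 0.197, -0.98], [-0.003, -0.98, -0.197], [-1.0, 0.002, 0.005]]
ft_force: [0.4, -1.2, 2.2]
width: 0.0096
16.8167 [0.5238 0.1088 0.1077] yaw -78.63798261942505 x [-0.0047 -0.003  -1.    ] q [-1.0608  0.6125  1.0087  2.0341 -0.6796  0.88   -1.0404] F [ 0.3556 -1.1524  2.1705] T [-0.0893  0.1396  0.6378] 0.009565410763674793
```

View pics/e_w.png

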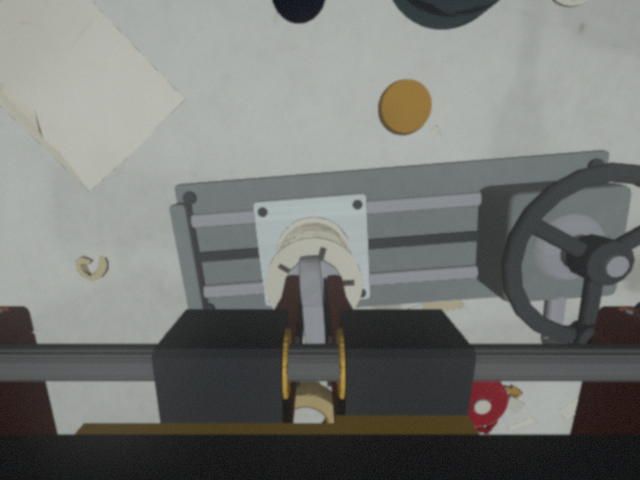

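Torque about the axis rose from 0 to a plateau of 0.64 N m at jaw yaw -74°, which is the predicted seat angle, so the screw is seated. The picture shows the handwheel undisturbed on the right. Now I'll back off to jaw yaw +15.9°.

```bash
python3 -m crank '[{"tx":0,"ty":0,"tz":0,"spin":-3},{"tx":0,"ty":0,"tz":0,"spin":-8},{"tx":0,"ty":0,"tz":0,"spin":-13},{"tx":0,"ty":0,"tz":0,"spin":-18},{"tx":0,"ty":0,"tz":0,"spin":-23},{"tx":0,"ty":0,"tz":0,"spin":-28},{"tx":0,"ty":0,"tz":0,"spin":-33},{"tx":0,"ty":0,"tz":0,"spin":-38},{"tx":0,"ty":0,"tz":0,"spin":-43},{"tx":0,"ty":0,"tz":0,"spin":-48}]'
python3 st.py
```

```text
t: 17.7
position: [0.5237, 0.1091, 0.1077]
ee_rot: [[-0.005, 0.862, -0.507], [-0.002, -0.507, -0.862], [-1.0, -0.003, 0.004]]
ft_force: [-0.7, -0.4, 0.6]
width: 0.0089
17.7 [0.5237 0.1091 0.1077] yaw -30.43700684963837 x [-0.0048 -0.0021 -1.    ] q [-0.9239  0.5083  0.7864  2.0275 -0.4949  0.8085 -0.3774] F [-0.7189 -0.4111  0.5516] T [ 0.0722  0.1559 -0.0639] 0.008923910265706311
```

```bash
python3 -m crank '[{"tx":0,"ty":0,"tz":0,"spin":-5},{"tx":0,"ty":0,"tz":0,"spin":-10},{"tx":0,"ty":0,"tz":0,"spin":-15},{"tx":0,"ty":0,"tz":0,"spin":-20},{"tx":0,"ty":0,"tz":0,"spin":-25},{"tx":0,"ty":0,"tz":0,"spin":-30},{"tx":0,"ty":0,"tz":0,"spin":-35},{"tx":0,"ty":0,"tz":0,"spin":-40},{"tx":0,"ty":0,"tz":0,"spin":-44},{"tx":0,"ty":0,"tz":0,"spin":-46.3}]'
python3 -m crank '[{"tx":0,"ty":0,"tz":0,"spin":0},{"tx":0,"ty":0,"tz":0,"spin":0}]'
python3 st.py; python3 m2.py
python3 - <<'E'
from h import *
np.set_printoptions(precision=4,suppress=True)
for cam in ['scene','side']:
    f=grab_frame(cam); save(f,'f_'+cam)
    for th,z in [('crank_handle',.118),('wings',.127),('dropper_bottle',0),('thread_spool_tall',0),('mug',0)]:
        for p in nets.place_of(th,cam)[:1]:
            print(cam,th,round(p['confidence'],2),np.round(p['point'],1),atz(f,p['point'],z))
E
```

```text
t: 18.53
position: [0.5233, 0.1092, 0.1077]
ee_rot: [[-0.006, 0.961, 0.275], [-0.001, 0.275, -0.961], [-1.0, -0.006, -0.0]]
ft_force: [-2.6, -0.1, 2.1]
width: 0.0087
t: 18.7
position: [0.5233, 0.1092, 0.1077]
ee_rot: [[-0.006, 0.962, 0.273], [-0.001, 0.273, -0.962], [-1.0, -0.006, -0.001]]
ft_force: [-1.1, 0.2, 0.6]
width: 0.0087
18.7 [0.5233 0.1092 0.1077] yaw 15.832532958857174 x [-0.0056 -0.0006 -1.    ] q [-0.769   0.4465  0.569   2.0193 -0.3404  0.7741  0.2799] F [-1.1349  0.2323  0.5874] T [-0.0196  0.0678  0.0344] 0.008720643516043694
wings all 3385 ((520.5457153320312, 118.66093444824219), (36.00558090209961, 25.96980094909668), 78.96347045898438) dir 106.99548 [520.7972 120.3804]
wings top 2358 ((521.5264892578125, 117.14263916015625), (31.705467224121094, 27.331897735595703), 70.10002899169922) dir 107.15528 [521.1997 118.2725]
cap ((521.4903564453125, 117.48014831542969), 11.933442115783691)
wings 0.84 [313.0, 310.9] [0.5227 0.1097 0.127 ]
crank_handle 0.71 [313.2, 310.3] [0.5235 0.1053 0.118 ]
scene crank_handle 0.77 [228.1 406.5] [ 0.5252 -0.0586  0.118 ]
scene wings 0.67 [285.4 348.4] [0.522  0.1102 0.127 ]
scene dropper_bottle 0.61 [289.9 260.8] [0.6843 0.1598 0.    ]
scene mug 0.62 [245.  282.1] [ 0.7298  0.0556 -0.    ]
side wings 0.59 [274.7 348.7] [0.5272 0.1072 0.127 ]
side dropper_bottle 0.68 [305.8 247.3] [0.6999 0.1478 0.    ]
side thread_spool_tall 0.61 [248.  288.5] [ 0.7423 -0.0285  0.    ]
side mug 0.9 [276.8 265.1] [0.724  0.0687 0.    ]
```

View pics/m2_w.png

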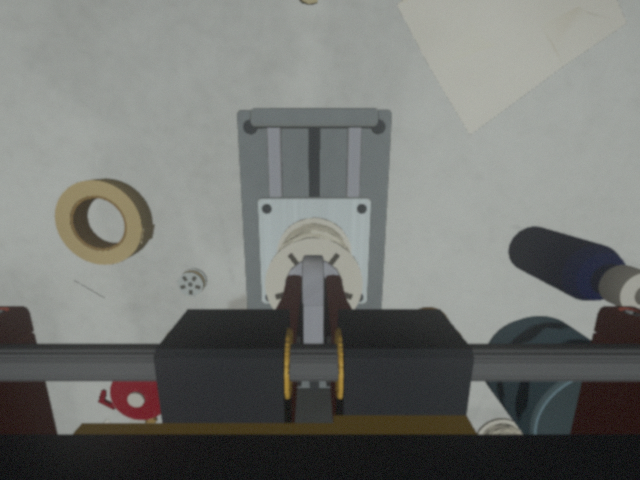

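View pics/f_scene.png

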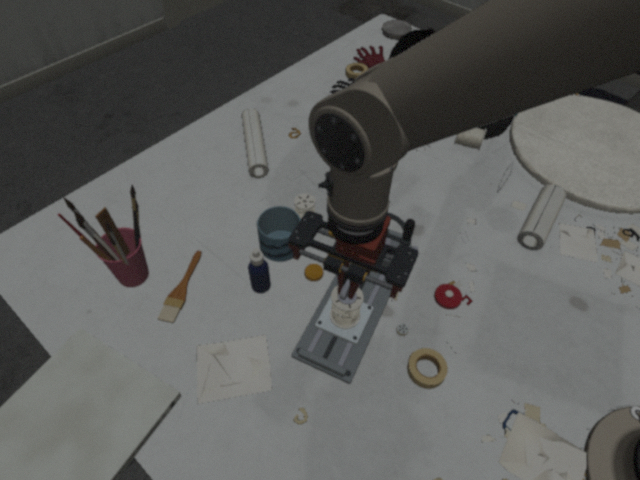

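The wrist view shows the wings upright at (313, 300), in line with the bed's long axis and between the pads. The scene view shows the bottle, mug and tall spool unmoved, and the handle at (406, 228). Handing in.

```bash
python3 -c "
from h import *
print(job.job_done())"; python3 st.py
```

```text
the job is handed in; nothing more can be done
None
the job is handed in; nothing more can be done
```

The job was done in the order asked and handed in at about 19 s, with the gripper still holding the thumbscrew's wings. No verdict came back.

- **Handwheel:** I cranked it about 180° clockwise. It stopped about 0.04 rad past the pointer, so I gripped the handle again and nudged it back. The wrist camera then put it within about 0.02 rad of the pointer line. The last scene picture still shows the handle there, but nothing finer was measured after that.
- **Thumbscrew:** I turned it clockwise until the torque levelled off at about 0.64 N m, at the angle predicted for the seat. While pressing on the stop, the fingers went about 4.5° further than the wings. I then backed it off a quarter turn.
- **Final hold:** the jaws are at 15.83°, against a stand direction of 15.86°. The picture shows the wings in line with the bed, and the gripper opening of 8.7 mm fits the 9 mm bar. Only about 1 N remained at the wrist.
- **Bottle, tall spool and mug:** in the pictures they stand where they were. The network positions agree with the start to within about 7 mm, which is roughly their usual scatter. The tall spool was re-measured only in the side camera.
- **Checks that disagreed:** the wrist network's last `crank_handle` report was really the wings. The depth fit of the gripped wings (107° against 105.8°) was spoilt by the fingers, so I ignored both.

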